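# Lock the shaker for transport by feel

## Task

Lock the platform shaker so that it can be carried. Take the steel locking key from its sloping rest, stand it upright and put its foot down through the wide window of the slit in the shaker's front apron, then slide it along the slit, feeling with the foot on the carriage underneath, until it drops into the carriage's hidden groove; leave it standing there, fully down and let go. Leave the wash bottle, the beaker and the tube rack where they are.

Things in the scene. Friction and masses are not known exactly. Their poses are not given: they have to be found in the camera images.
- shaker: White platform shaker, fixed, 200 (x) by 370 (y) by 60 mm high; on its rear part (local x -5 to 95 mm) a platform with a well plate, up to 97 mm above the bench. Origin: centre of underside, z up, front (controls) to local -x. Its front apron, top at z = 60, 6 mm thick, has a keyhole slit along local y at x = -50 mm, open down to a carriage.
- window (a point): Centre of the slit's wide window, at the apron's top: local (-50, 75, 60) mm of the shaker, same axes. The window is 24 mm wide (x), from local y = 53 to 97 mm of the shaker, and narrows by a flare (y 53 to 43 mm) into the slit, 11 mm wide, on to y = -95 mm.
- slit_end (a point): Closed far end of the slit, at the apron's top: local (-50, -95, 60) mm of the shaker, same axes.
- key: Flat steel key, 112 mm, about 0.2 kg. Origin: centre of the foot's underside; z along it, foot to head; y its width, x its thickness. Foot 24 (y) by 14 (x) mm, z 0 to 10; blade 24 by 7, z 10 to 62; head (grip) 36 by 14, z 62 to 112. Only the blade passes along the slit, the foot only through the window. Starts leaning in its rest, z axis 30 degrees from vertical towards the rest's -x.
- rest: Grey sloping rest of the key, fixed, base 110 (x) by 62 (y) mm. Origin: centre of underside, z up. The key's foot stands at local (35, 0, 32) mm between two low cheeks; its back lies on a board 24 mm wide that reaches 75 mm up along the key, so both 14 mm wide side faces of the head (36 mm apart in y) are free for the fingers. The key comes out along its own length.
- wash_bottle: White wash bottle with a green cap and bent spout, 66 mm across, 205 mm high; origin at the centre of its underside. Bystander
- beaker: Open yellow plastic beaker, 80 mm across, 95 mm high; origin at the centre of its underside. Bystander
- tube_rack: White rack of capped tubes, 200 by 70 mm, 94 mm high; origin at the centre of its underside. Bystander
- carriage (a point): A point on the shaker, local (-50, 75, 28) mm: the level of the top of the carriage below window and slit, a black level bar, 28 mm above the bench, braked, so it does not move. One groove runs straight across it: 32 mm long in local y, bottom at 16 mm above the bench. Nothing shows where: its centre is anywhere from local y = 15 to -70 mm of the shaker, different each time.
Mind the look-alikes: they are no part of the job. Leave any orange or purple look-alike of the key alone.

How it is judged:
On the way, in this order (a step that is already met when the one before it is completed fails the run):
1. the key's foot is under the apron, inside the window, the key upright (z of key in the frame of shaker below 0.042 m and y of key in the frame of shaker above 0.04 m and horizontal distance between key and window below 0.035 m and angle between key's own z axis and vertical below 0.25 rad), for 0.05 s.
2. the foot has dropped into the groove of the carriage (z of key in the frame of shaker below 0.021 m and y of key in the frame of shaker between -0.085 and 0.03 m and x of key in the frame of shaker between -0.06 and -0.04 m), for 0.1 s.
At the end, for the whole second after the job is handed in: The key stands in the carriage's groove under the slit: the underside of its foot at most 19 mm above the bench (the groove's bottom is at 16 mm, the carriage's top at 28 mm), within 10 mm of the slit's line, tilted less than 0.15 rad, at rest and let go (z of key in the frame of shaker between 0.012 and 0.019 m and y of key in the frame of shaker between -0.085 and 0.03 m and x of key in the frame of shaker between -0.06 and -0.04 m and angle between key's own z axis and vertical below 0.15 rad and linear speed of key below 0.02 m/s and contact force between key and the fingers below 0.1 N); the robot touches nothing.
It fails at once if the wash bottle, the beaker or the tube rack is shifted by more than 30 mm (distance of any of wash_bottle, beaker, tube_rack from where it was at the start of the episode above 0.03 m).
It also fails if it takes over 58 s, if anything falls off the work surface, if the arm or the gripper's body presses on something with over 40 N, if the wrist force passes 120 N, or if a joint passes its speed limit or range.

## Robot

A 6-joint arm with a two-finger parallel gripper is mounted at the origin on the work surface. World frame = base frame: x ahead of the robot, y to its left, z up, the work surface at z = 0. Lengths are in m, angles in rad, forces in N, time in s.
With the tool pointing down it reaches from about 0.425 to 0.925 m from the base axis. Payload 12.5 kg.
Tool frame: the origin (TCP) lies between the finger pads; the fingertips stand 11 mm ahead of it and the grasp point (between the pads) lies 8 mm behind it; z points along the fingers, y is the line along which they close (so a half turn about z gives the same grasp; the last joint's range is limited). The gripper opens to 85 mm and grips with 20 to 120 N. Pads are 22 mm wide; open, the fingers measure 114 mm over their backs; the gripper's body (76 mm by 85 mm) begins 54 mm behind the grasp point. The pads swing forward as they close: fully open they stand 13 mm farther back than shut.
Start: joints at [-1.42, 0.491, 1.559, -0, 1.092, -0.106], TCP at [0.159, -0.605, 0.242] pointing down, gripper open.
Joint ranges: [-3.1, 3.1], [-0.84, 2.19], [0.05, 2.79], [-1.13, 4.28], [0.06, 2.93], [-2.69, 2.69]. Speed limits (rad/s): [2.22, 2.22, 2.79, 3.14, 3.14, 3.14].

## Interface

Orientations are given as a rotation vector (axis times angle).
In Python, from station import bot, get_image, finder gives the robot as it stands.
- The arm moves only by the tool step_arm, never from a script. Its argument "deltas" is a list of rows, each a list of 7 numbers: the finger opening in mm, from 0 to 85.4, then the shift along the world's x, y, z in mm, then the turn, a rotation vector about the world's x, y, z in degrees. A call has 1 to 12 rows; each row shifts and turns the commanded pose from where the row before left it; what a row does not reach is not made up. A row lasts 1/8 s, in which the tool goes at most 62.5 mm and 10.7 degrees, less where a joint would pass 70% of its speed; a pose out of reach is approached as far as the arm can. A call is refused whole if a number of a shift passes 62.5 or a number of a turn 10.7, either way. A call with a gripper value outside its range is refused whole. The fingers move at their own pace and stop on an object; "newtons" is the grip in N (left out, the last holds). Time passes only in rows, so rows that do not move let the fingers close. It gives the time, the measured TCP pose, the force, the opening and the grip force at its end, in the units of the state.
- bot.get_obs(): the state, without advancing time (a new reading comes with each control period).
- get_image(name): name is "scene" or "top"; returns a dict with "frame" (384x512x3 uint8, red, green, blue), "depth" (384x512 float32, m along the optical axis (not along the pixel's ray), 0 where there is no reading), "fx", "fy", "cx", "cy" (pixels), "rvec" (rotation vector, rad) and "tvec" (3), from world to camera coordinates, as OpenCV has them. Camera axes: x right, y down, z forward; pixel columns grow to the right and rows downward; lengths in m; the calibration is good to about 2 mm. A picture is of the moment at which its call begins.
- bot.finish_job(): hands the job in; it is judged then, once.
Trained networks look in a picture, given as the dict that the camera call returned (one of the last four; its "shot" number tells which), for a name from the list of things; names that differ only in an ending like _2 or _b are one class to them, and where a whole thing is asked for, a point or a joint stands for the part that bears it (a point fixed in the world has none). Each returns a list of dicts, best first, with "confidence" (0 to 1); they miss things now and then, are a little off and sometimes report something else, mostly with a low value. They report only what shows in the picture. A call takes as long as a camera call. They do not tell look-alikes from the thing itself.
- finder.silhouettes(picture, target): "region" (384x512 bool, what is visible of it) and "extent" ([left, top, right, bottom] in pixels, round what is visible of it).
- finder.tip_of(picture, target): "centre" ([column, row] in pixels: a listed point, or the origin of a listed thing).
The state is a dict: "time_s": time; "qpos": joint angles; "joint_vel": joint speeds; "joint_torque": joint torques, N m; "tcp_pos": TCP position; "tcp_rot": TCP orientation; "ft_force": force on the tool from outside, world axes, zero at the start; "moment": the same for the moment, N m; "width": finger opening in m; "grasp_force": force on a finger pad.
Only numpy, scipy, OpenCV 4.12 (cv2) and the standard library are available. Lean on these libraries where they do the work, as an engineer would, in place of code of your own. Each camera call takes 0.05 s, during which the arm holds its last target. There are 200 camera calls.

## Working session

There is one attempt and no reset: what is moved stays moved. The work goes in short steps, Python scripts to look and compute and a tool call to move; the robot and the scene stay as the last step left them, time stands still between calls to the robot, and variables do not carry over. Pictures are saved under pics/ and viewed, at most 10 in all, crops included, and the job is handed in when it is done.

Besides the shell and the picture viewer there is one more tool, called after "Call:" by a JSON object that holds its "method" and its "body". step_arm: Moves the arm, as the interface text tells. Its arguments: {"type":"object","properties":{"deltas":{"type":"array"},"newtons":{"type":"number"}},"required":["deltas"]}

```bash
mkdir -p pics
cat > h.py <<'E'
import numpy as np, cv2
from station import bot, get_image, finder
def unproj(p,mask=None):
    R=cv2.Rodrigues(np.array(p['rvec'],float))[0];t=np.array(p['tvec'],float).ravel()
    d=p['depth'];v,u=np.mgrid[:384,:512]
    c=np.stack([(u-p['cx'])/p['fx']*d,(v-p['cy'])/p['fy']*d,d],-1)
    return (c-t)@R   # HxWx3 world
def proj(p,X):
    return cv2.projectPoints(np.array(X,float).reshape(-1,1,3),np.array(p['rvec'],float),np.array(p['tvec'],float),np.array([[p['fx'],0,p['cx']],[0,p['fy'],p['cy']],[0,0,1.]]),None)[0].reshape(-1,2)
E
python3 - <<'E'
from h import *
ims=[]
for n in("scene","top"):
    p=get_image(n);W=unproj(p);ims.append(p['frame'])
    for k in("shaker","key","rest","window","slit_end","wash_bottle","beaker","tube_rack"):
        s=finder.silhouettes(p,k)[:3] if k not in("window","slit_end") else []
        for r in s:
            m=r['region']&(p['depth']>0);w=W[m]
            print(n,k,'sil',round(r['confidence'],2),np.round(r['extent']),np.round(w.min(0),3),np.round(w.max(0),3),p['frame'][m].mean(0).round())
        for r in finder.tip_of(p,k)[:3]:
            u,v=np.round(r['centre']).astype(int);print(n,k,'tip',round(r['confidence'],2),r['centre'],W[min(v,383),min(u,511)].round(3))
    cv2.imwrite(f'pics/{n}0.png',cv2.cvtColor(p['frame'],cv2.COLOR_RGB2BGR))
    np.savez(f'{n}0.npz',W=W,f=p['frame'],**{k:p[k] for k in('rvec','tvec','fx','fy','cx','cy')})
E
```

```text
scene shaker sil 0.63 [166. 206. 316. 303.] [ 0.428 -0.321 -0.001] [0.702 0.089 0.103] [128. 127. 123.]
scene shaker tip 0.83 [240.3, 259.5] [ 0.691 -0.162  0.088]
scene key sil 0.61 [328. 155. 345. 185.] [ 0.216  0.279 -0.002] [0.458 0.427 0.134] [99. 97. 92.]
scene key sil 0.61 [286. 168. 295. 187.] [0.249 0.163 0.004] [0.362 0.217 0.019] [83. 40. 99.]
scene key sil 0.57 [300. 193. 308. 215.] [ 0.387  0.113 -0.002] [0.508 0.201 0.019] [ 88.  48. 103.]
scene key tip 0.58 [303.8, 192.8] [0.418 0.182 0.012]
scene key tip 0.58 [291.3, 184.3] [0.35  0.168 0.013]
scene key tip 0.51 [336.4, 185.4] [0.453 0.288 0.035]
scene rest sil 0.54 [325. 182. 349. 198.] [ 0.374  0.258 -0.002] [0.487 0.32  0.054] [60. 57. 56.]
scene rest tip 0.72 [332.9, 189.8] [0.462 0.271 0.025]
scene rest tip 0.24 [121.4, 267.3] [ 0.585 -0.436  0.085]
scene window tip 0.73 [255.8, 221.9] [ 0.528 -0.048  0.047]
scene window tip 0.46 [395.5, 219.8] [0.735 0.291 0.087]
scene slit_end tip 0.73 [196.7, 238.0] [ 0.537 -0.231  0.061]
scene wash_bottle sil 0.9 [386. 159. 414. 222.] [ 0.374  0.343 -0.   ] [0.682 0.663 0.206
[... 1151 characters left out ...]
  0.259 -0.005] [0.492 0.349 0.127] [54. 51. 51.]
top rest tip 0.93 [165.4, 218.5] [0.412 0.299 0.04 ]
top window tip 0.64 [263.9, 177.1] [ 0.563 -0.056  0.03 ]
top slit_end tip 0.75 [312.1, 178.8] [ 0.555 -0.232  0.029]
top wash_bottle sil 0.85 [135. 140. 162. 162.] [0.61  0.343 0.002] [0.675 0.4   0.208] [49. 53. 45.]
top wash_bottle tip 0.67 [151.3, 156.8] [0.63  0.351 0.064]
top beaker sil 0.55 [169. 119. 188. 144.] [ 0.685  0.219 -0.004] [0.765 0.295 0.103] [57. 52. 17.]
top beaker tip 0.95 [180.3, 136.4] [0.726 0.258 0.011]
top tube_rack sil 0.92 [358. 164. 380. 224.] [ 0.398 -0.488 -0.004] [ 0.603 -0.398  0.106] [85. 74. 75.]
top tube_rack tip 0.9 [366.9, 196.7] [ 0.479 -0.418  0.078]
```

View pics/scene0.png

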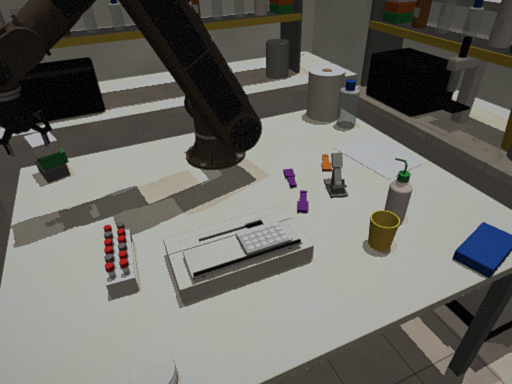

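View pics/top0.png

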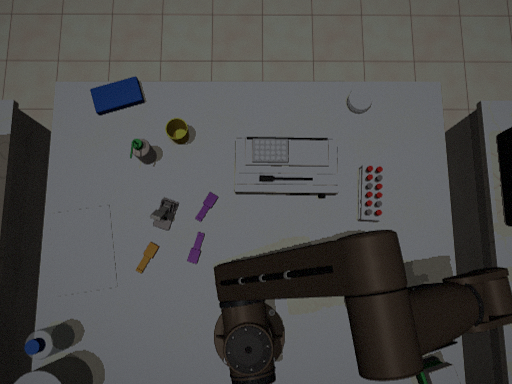

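The top image shows the shaker at (286,166) with its slit at about (260–312,178). There are four key-like things in the top image:
- grey, in the rest, at (167,210)
- purple at (206,206)
- purple at (196,247)
- orange at (148,257)

The grey steel one leaning in the grey rest fits the description. I'll confirm that in a crop and measure it.

Run:
```python
from h import *
T=np.load('top0.npz');S=np.load('scene0.npz')
a=cv2.resize(T['f'][185:245,140:230],(600,400),interpolation=cv2.INTER_CUBIC)
b=cv2.resize(S['f'][145:205,310:365],(200,218),interpolation=cv2.INTER_CUBIC)
c=np.zeros((400,800,3),np.uint8);c[:,:600]=a;c[:218,600:]=b
d=cv2.resize(T['f'][130:205,225:350],(800,480),interpolation=cv2.INTER_CUBIC)
cv2.imwrite('pics/key.png',cv2.cvtColor(c,cv2.COLOR_RGB2BGR));cv2.imwrite('pics/shk.png',cv2.cvtColor(d,cv2.COLOR_RGB2BGR))
for n,Z in(('top',T),('scene',S)):
    W=Z['W'].reshape(-1,3)
    m=(W[:,0]>.4)&(W[:,0]<.78)&(W[:,1]>-.37)&(W[:,1]<.1)&(W[:,2]>.045)&(W[:,2]<.11)
    P=W[m];print(n,len(P),cv2.minAreaRect(P[:,:2].astype(np.float32)))
    for lo,hi in((.052,.068),(.075,.11)):
        Q=P[(P[:,2]>lo)&(P[:,2]<hi)];print(lo,len(Q),np.median(Q[:,2]).round(4),cv2.minAreaRect(Q[:,:2].astype(np.float32)),np.percentile(Q,[1,99],axis=0).round(3).tolist())
    m=(W[:,0]>.33)&(W[:,0]<.55)&(W[:,1]>.22)&(W[:,1]<.38)&(W[:,2]>.012)
    P=W[m]
    for lo,hi in((.012,.16),(.012,.03),(.03,.05),(.05,.07),(.07,.09),(.09,.11),(.11,.15)):
        Q=P[(P[:,2]>lo)&(P[:,2]<hi)]
        if len(Q)>3:print(lo,len(Q),Q.mean(0).round(3),Q.min(0).round(3),Q.max(0).round(3),cv2.minAreaRect(Q[:,:2].astype(np.float32)))
```

```text
top 5463 ((0.591374933719635, -0.13543900847434998), (0.3701882064342499, 0.21163851022720337), 89.34230041503906)
0.052 3014 0.0604 ((0.5974080562591553, -0.13550826907157898), (0.3701882064342499, 0.19957149028778076), 89.34230041503906) [[0.499, -0.318, 0.053], [0.691, 0.049, 0.067]]
0.075 2333 0.0863 ((0.644043505191803, -0.1361325979232788), (0.29935190081596375, 0.10274253040552139), 88.92021179199219) [[0.595, -0.283, 0.076], [0.694, 0.013, 0.104]]
0.012 366 [0.431 0.298 0.062] [0.371 0.262 0.012] [0.489 0.343 0.14 ] ((0.429172158241272, 0.29860201478004456), (0.06420543044805527, 0.10700567066669464), 70.65018463134766)
0.012 90 [0.42  0.293 0.016] [0.371 0.262 0.012] [0.489 0.343 0.03 ] ((0.4289470911026001, 0.29806479811668396), (0.06415252387523651, 0.10626915842294693), 69.820068359375)
0.03 109 [0.455 0.291 0.041] [0.407 0.267 0.031] [0.481 0.317 0.05 ] ((0.44657963514328003, 0.28908514976501465), (0.07342705130577087, 0.04705146327614784), 7.773757457733154)
0.05 33 [0.443 0.299 0.058] [0.406 0.277 0.051] [0.467 0.315 0.068] ((0.43984848260879517, 0.3034605383872986), (
[... 1579 characters left out ...]
7)
0.05 78 [0.44  0.299 0.059] [0.403 0.275 0.05 ] [0.469 0.315 0.07 ] ((0.43497732281684875, 0.3015184998512268), (0.03629521280527115, 0.05966196581721306), 70.62715148925781)
0.07 52 [0.429 0.301 0.08 ] [0.414 0.288 0.07 ] [0.439 0.315 0.089] ((0.42652007937431335, 0.3016284704208374), (0.027760786935687065, 0.02444850280880928), 86.282958984375)
0.09 70 [0.421 0.305 0.101] [0.409 0.288 0.091] [0.432 0.322 0.11 ] ((0.41966503858566284, 0.3058878481388092), (0.03420041874051094, 0.01806960441172123), 76.31251525878906)
0.11 86 [0.411 0.309 0.122] [0.393 0.289 0.111] [0.424 0.332 0.134] ((0.4107173681259155, 0.3099547028541565), (0.03781459853053093, 0.022943170741200447), 68.0457534790039)
```

View pics/key.png

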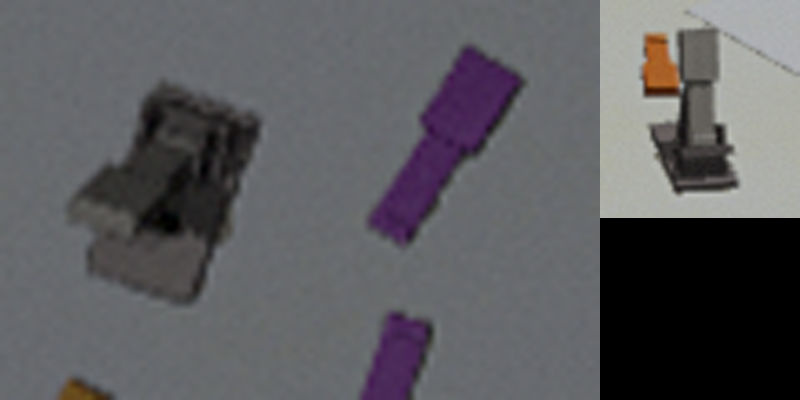

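View pics/shk.png

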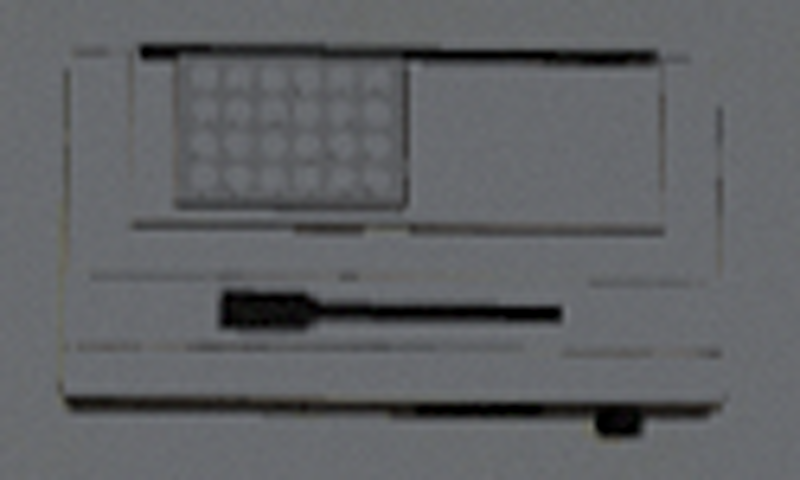

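Confirmed: in the crop the grey steel key leans in the grey rest, about (130,180), with its head to the lower left. The purple and orange ones lie flat on the bench. The second crop shows the slit running right from the wide window (220–310,310) to (560,315). Next I'll refine the slit's position and work out the approach.

```bash
cat >> h.py <<'E'
from scipy.spatial.transform import Rotation as Ro
def go(pos,z,y,n=None):
    """print remaining shift mm/turn deg to TCP pos with tool z,y axes"""
    o=bot.get_obs();z=np.array(z,float);z/=np.linalg.norm(z);y=np.array(y,float);y-=z*(y@z);y/=np.linalg.norm(y)
    Rt=np.stack([np.cross(y,z),y,z],1);Rc=Ro.from_rotvec(o['tcp_rot']).as_matrix()
    rv=np.degrees(Ro.from_matrix(Rt@Rc.T).as_rotvec())
    print('t',round(o['time_s'],2),'shift',(1e3*(np.array(pos)-o['tcp_pos'])).round(1),'turn',rv.round(1),'q',np.round(o['qpos'],2),'F',np.round(o['ft_force'],1),'w',round(o['width']*1e3,1),'g',o['grasp_force'])
E
python3 - <<'E'
from h import *
for n in('top','scene'):
    T=np.load(n+'0.npz');R=cv2.Rodrigues(T['rvec'])[0];t=T['tvec'].ravel()
    g=T['f'].astype(int).sum(2)
    v,u=np.mgrid[:384,:512];d=np.stack([(u-T['cx'])/T['fx'],(v-T['cy'])/T['fy'],np.ones_like(u)],-1)@R
    C=-R.T@t;s=(.06-C[2])/d[...,2];X=(C+s[...,None]*d)[...,:2]
    box=(X[...,0]>.52)&(X[...,0]<.575)&(X[...,1]>-.26)&(X[...,1]<0)
    print(n,np.median(g[box]))
    m=box&(g<.5*np.median(g[box]))
    for a in np.arange(-.25,0,.02):
        k=m&(X[...,1]>a)&(X[...,1]<=a+.02)
        if k.any():print(round(a,2),k.sum(),X[k][:,0].min().round(4),X[k][:,0].mean().round(4),X[k][:,0].max().round(4),X[k][:,1].min().round(4),X[k][:,1].max().round(4))
o=bot.get_obs();print(Ro.from_rotvec(o['tcp_rot']).as_matrix().round(2))
zk=np.array([-.470,.171,.866]);F=np.array([.463,.287,.032])
for y in(1,-1):
    go(F+.17*zk,-zk,[.342*y,.94*y,0]); 
print(F+.082*zk)
E
```

```text
top 313.0
-0.23 10 0.5483 0.5502 0.552 -0.2278 -0.2133
-0.21 12 0.5484 0.5502 0.5521 -0.2098 -0.1917
-0.19 12 0.5484 0.5503 0.5521 -0.1882 -0.1702
-0.17 10 0.5485 0.5503 0.5522 -0.1666 -0.1522
-0.15 12 0.5485 0.5504 0.5522 -0.1486 -0.1306
-0.13 10 0.5486 0.5504 0.5523 -0.1271 -0.1126
-0.11 13 0.5486 0.5509 0.556 -0.1091 -0.0911
-0.09 26 0.5414 0.5512 0.5597 -0.0876 -0.073
-0.07 30 0.545 0.5524 0.5598 -0.0696 -0.0515
-0.05 20 0.5451 0.5526 0.5635 -0.0481 -0.0372
scene 513.0
-0.23 13 0.5415 0.5449 0.5482 -0.228 -0.2104
-0.21 13 0.542 0.5454 0.5488 -0.2079 -0.19
-0.19 11 0.5425 0.5456 0.5489 -0.1875 -0.172
-0.17 13 0.5421 0.5458 0.5495 -0.1695 -0.1512
-0.15 12 0.5426 0.546 0.5491 -0.1486 -0.1301
-0.13 12 0.5427 0.5462 0.5497 -0.1275 -0.1114
-0.11 12 0.5432 0.5468 0.5502 -0.1088 -0.0915
-0.09 29 0.537 0.5466 0.5561 -0.0898 -0.0706
-0.07 30 0.5375 0.5471 0.5567 -0.0697 -0.0503
-0.05 18 0.5371 0.5467 0.5563 -0.0495 -0.0386
[[ 0.97  0.25  0.  ]
 [ 0.25 -0.97 -0.  ]
 [-0.    0.   -1.  ]]
t 1.5 shift [224.3 920.6 -63.1] turn [-39.6   1.8 141.1] q [-1.42  0.49  1.56 -0.    1.09 -0.11] F [-0.2  0.3 -0.3] w 85.5 g 0.0
t 1.5 shift [224.3 920.6 -63.1] turn [ -1.4 -30.4 -33.9] q [-1.42  0.49  1.56 -0.    1.09 -0.11] F [-0.2  0.3 -0.3] w 85.5 g 0.0
[0.42446  0.301022 0.103012]
```

Call:
{"method": "step_arm", "body": {"deltas": [[85,44,27,15,0,0,6],[85,44,27,15,0,0,6],[85,44,27,15,0,0,6],[85,44,27,15,0,0,6],[85,31,38,0,0,0,6],[85,31,38,0,0,0,6],[85,31,38,0,0,0,6],[85,31,38,0,0,0,6],[85,17,44,0,0,0,6],[85,17,44,0,0,0,6],[85,17,44,0,0,0,6],[85,17,44,0,0,0,6]], "newtons": 60}}

```text
time_s: 3.0
tcp_pos: [0.5272, -0.167, 0.3024]
tcp_rot: [2.28, 2.16, 0.0]
ft_force: [1.0, -1.2, -0.4]
width: 0.0854
grasp_force: 0.0
```

Call:
{"method": "step_arm", "body": {"deltas": [[85,3,45,0,0,0,6],[85,3,45,0,0,0,6],[85,3,45,0,0,0,6],[85,3,45,0,0,0,6],[85,-11,43,0,0,0,6],[85,-11,43,0,0,0,6],[85,-11,43,0,0,0,6],[85,-11,43,0,0,0,6],[85,-24,37,0,0,0,6],[85,-24,37,0,0,0,6],[85,-24,37,0,0,0,6],[85,-24,37,0,0,0,6]]}}

```text
time_s: 4.5
tcp_pos: [0.3979, 0.3326, 0.3025]
tcp_rot: [0.575, 3.088, 0.001]
ft_force: [0.5, 0.3, 0.3]
width: 0.085
grasp_force: 0.0
```

Run:
```python
from h import *
zk=np.array([-.470,.171,.866]);F=np.array([.463,.287,.032])
go(F+.17*zk,-zk,[.342,.94,0])
p=get_image('top');W=unproj(p)
```

```text
t 4.5 shift [ -14.8  -16.6 -123.3] turn [-10.5 -28.1   1.1] q [ 0.57  0.28  1.73  0.    1.13 -0.63] F [0.5 0.3 0.3] w 85.0 g 0.0
```

Call:
{"method": "step_arm", "body": {"deltas": [[85,-4,-4,-20,-2.6,-7,0.3],[85,-4,-4,-20,-2.6,-7,0.3],[85,-4,-4,-20,-2.6,-7,0.3],[85,-3,-4,-20,-2.7,-7.1,0.2],[85,0,0,-20,0,0,0],[85,0,0,-23,0,0,0],[85,0,0,0,0,0,0]]}}

```text
time_s: 5.42
tcp_pos: [0.3837, 0.3151, 0.1792]
tcp_rot: [0.46, 2.59, -0.124]
ft_force: [0.2, -0.2, 0.4]
width: 0.0849
grasp_force: 0.0
```

Run:
```python
from h import *
zk=np.array([-.470,.171,.866]);F=np.array([.463,.287,.032])
go(F+.17*zk,-zk,[.342,.94,0]);go(F+.082*zk,-zk,[.342,.94,0])
p=get_image('scene');W=unproj(p)
a=cv2.resize(p['frame'][110:210,290:400],(660,600),interpolation=cv2.INTER_CUBIC)
cv2.imwrite('pics/pre.png',cv2.cvtColor(a,cv2.COLOR_RGB2BGR))
# head refined from scene0: key y coordinates of head points
for n in('scene','top'):
    P=np.load(n+'0.npz')['W'].reshape(-1,3);d=P-F
    yk=np.array([.342,.94,0]);xk=np.cross(yk,zk)
    L=np.stack([d@xk,d@yk,d@zk],1);m=(L[:,2]>.066)&(L[:,2]<.118)&(abs(L[:,1])<.035)&(abs(L[:,0])<.03)
    print(n,m.sum(),np.percentile(L[m],[0,3,50,97,100],axis=0).round(4).tolist())
```

```text
t 5.42 shift [-0.6  0.9  0. ] turn [-0.1 -0.4  0.2] q [ 0.77  0.39  2.08 -0.87  0.62  0.27] F [ 0.2 -0.2  0.4] w 84.9 g 0.0
t 5.42 shift [ 40.8 -14.1 -76.2] turn [-0.1 -0.4  0.2] q [ 0.77  0.39  2.08 -0.87  0.62  0.27] F [ 0.2 -0.2  0.4] w 84.9 g 0.0
scene 168 [[-0.0166, -0.015, 0.066], [-0.0104, -0.0144, 0.0668], [-0.0042, 0.0029, 0.0931], [0.0008, 0.0208, 0.117], [0.0024, 0.023, 0.1179]]
top 101 [[-0.0158, -0.0137, 0.0674], [-0.015, -0.0131, 0.0709], [-0.003, 0.0018, 0.0983], [0.0005, 0.0215, 0.1176], [0.0008, 0.023, 0.1179]]
```

View pics/pre.png

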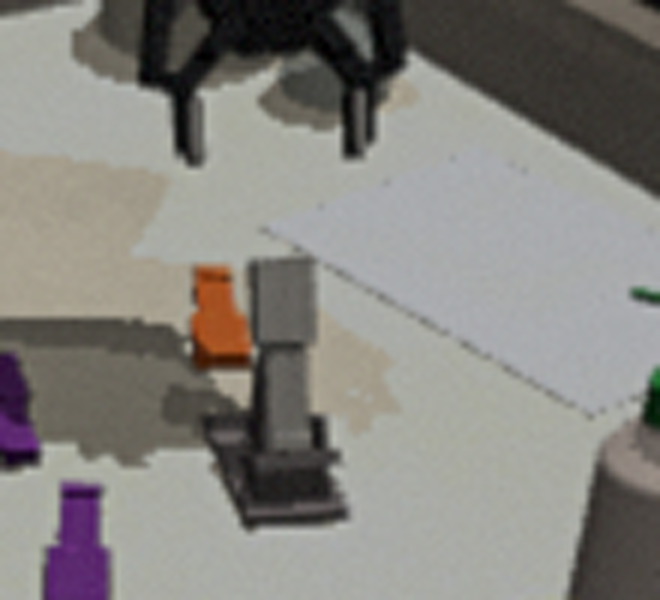

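The open fingers sit above the key and are centred on it to within a few mm; the key's head is at (282,290) in the crop. The depth data show an offset, so I'll check the head position.

Run:
```python
from h import *
zk=np.array([-.470,.171,.866]);F=np.array([.463,.287,.032]);yk=np.array([.342,.94,0]);xk=np.cross(yk,zk)
for n in('scene','top'):
    P=np.load(n+'0.npz')['W'].reshape(-1,3);d=P-F
    L=1e3*np.stack([d@xk,d@yk,d@zk],1);m=(L[:,2]>15)&(L[:,2]<135)&(abs(L[:,1])<35)&(abs(L[:,0])<35)&(P[:,2]>.02)
    L=L[m]
    for a in range(15,135,8):
        k=(L[:,2]>a)&(L[:,2]<=a+8)
        if k.sum()>2:print(n,a,k.sum(),'x',np.percentile(L[k,0],[5,50,95]).round(1),'y',np.percentile(L[k,1],[0,5,95,100]).round(1))
```

```text
scene 15 28 x [-15.1  -5.3   7.4] y [-14.1 -13.8  20.8  22.5]
scene 23 26 x [-11.4  -6.2   9.1] y [-13.7 -13.4  21.   22. ]
scene 31 21 x [-14.6  -7.5  -2.8] y [-6.8 -6.7 16.9 18.5]
scene 39 20 x [-20.   -8.4  -2.4] y [-8.4 -8.3 16.5 16.7]
scene 47 17 x [-22.9  -8.   -5.4] y [-7.6 -7.5 13.9 16.6]
scene 55 21 x [-22.8  -7.2  -4.7] y [-8.2 -7.9 13.5 13.9]
scene 63 20 x [-16.6  -8.4  -4.1] y [-14.1 -12.5  13.9  14.7]
scene 71 22 x [-9.5 -4.9  0.1] y [-13.9 -13.7  19.6  20.2]
scene 79 28 x [-9.  -5.4  0.3] y [-13.9 -12.9  19.4  20.3]
scene 87 27 x [-6.9 -4.   1.4] y [-15.  -14.4  18.4  19.8]
scene 95 22 x [-7.4 -4.  -1.4] y [-14.5 -14.   20.7  20.9]
scene 103 29 x [-6.9 -3.1 -1. ] y [-14.6 -12.3  20.6  21.5]
scene 111 27 x [-10.2  -3.9  -1. ] y [-14.8 -14.2  20.2  23. ]
top 15 33 x [-19.5  -3.6   8.7] y [-13.6 -12.2  20.6  21.7]
top 23 14 x [-17.2  -6.3   4.7] y [-12.2  -8.1  21.9  23. ]
top 31 12 x [-17.4  -5.9  -4.4] y [-7.1 -6.8 10.  11.5]
top 39 6 x [-26.3  -6.4  -4.1] y [-7.5 -7.  15.3 15.7]
top 47 9 x [-23.5  -5.5  -3.6] y [-6.5 -6.  11.7 12.6]
top 55 7 x [-5.9 -5.1 -2.7] y [-7.2 -6.  14.6 15.2]
top 63 4 x [-8.  -4.2 -1.8] y [-12.5 -11.9  10.8  14. ]
top 71 12 x [-8.7 -2.6  0.7] y [-13.4 -13.1  20.9  21.5]
top 79 10 x [-11.   -2.7   0.2] y [-13.1 -12.9  15.   15.8]
top 87 16 x [-5.3 -2.6  0. ] y [-13.  -12.7  21.6  23. ]
top 95 17 x [-10.5  -2.7   0.1] y [-13.7 -13.1  15.6  17.1]
top 103 14 x [-13.   -3.   -1.2] y [-13.7 -13.   19.8  21.5]
top 111 32 x [-15.1  -8.2  -0.9] y [-13.1 -11.5  19.9  22.9]
top 119 13 x [-11.4  -5.2  -1.2] y [-11.2  -8.7  14.9  15.8]
```

Call:
{"method": "step_arm", "body": {"deltas": [[85,-11,8,1,-0.1,-0.4,0.2],[70,0,0,0,0,0,0],[70,8.3,-3,-15.2,0,0,0],[70,8.3,-3,-15.2,0,0,0],[70,8.3,-3,-15.2,0,0,0],[70,8.3,-3,-15.2,0,0,0],[70,8.2,-3,-15.4,0,0,0],[70,0,0,0,0,0,0]]}}

```text
time_s: 6.48
tcp_pos: [0.4153, 0.3099, 0.107]
tcp_rot: [0.458, 2.586, -0.124]
ft_force: [0.2, 0.6, 0.3]
width: 0.0702
grasp_force: 0.0
```

Run:
```python
from h import *
zk=np.array([-.470,.171,.866]);F=np.array([.4525,.294,.033])
go(F+.082*zk,-zk,[.342,.94,0])
p=get_image('scene')
a=cv2.resize(p['frame'][120:210,290:380],(600,600),interpolation=cv2.INTER_CUBIC)
cv2.imwrite('pics/gr.png',cv2.cvtColor(a,cv2.COLOR_RGB2BGR))
```

```text
t 6.47 shift [-1.3 -1.9 -3. ] turn [ 0.  -0.2  0.1] q [ 0.72  0.54  2.11 -1.13  0.5   0.52] F [0.2 0.6 0.3] w 70.2 g 0.0
```

View pics/gr.png

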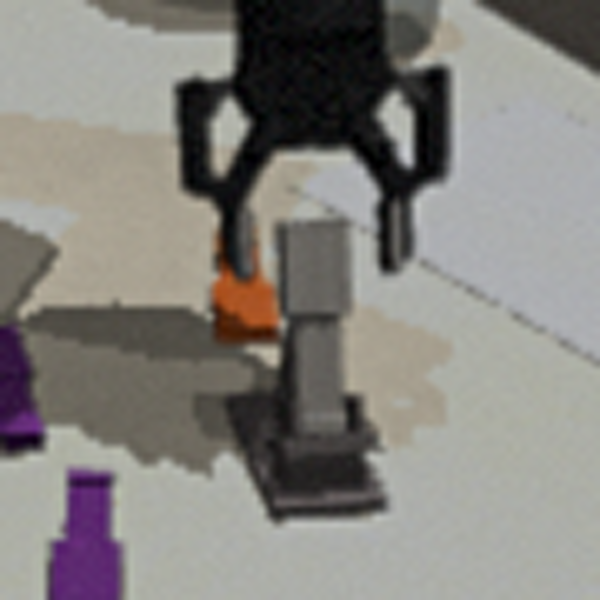

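The fingers straddle the head at (312,270) with free space on both sides. Closing now.

Call:
{"method": "step_arm", "body": {"deltas": [[20,0,0,0,0,0,0],[20,0,0,0,0,0,0],[20,0,0,0,0,0,0],[20,0,0,0,0,0,0],[20,0,0,0,0,0,0]], "newtons": 70}}

```text
time_s: 7.15
tcp_pos: [0.4148, 0.3103, 0.1082]
tcp_rot: [0.456, 2.585, -0.122]
ft_force: [-2.9, 0.3, 5.3]
width: 0.0351
grasp_force: 69.0
```

Call:
{"method": "step_arm", "body": {"deltas": [[20,-4.7,1.7,8.7,0,0,0],[20,-9.4,3.4,17.3,0,0,0],[20,-9.4,3.4,17.3,0,0,0],[20,-9.4,3.4,17.3,0,0,0],[20,-9.4,3.4,17.3,0,0,0],[20,0,0,20,0,0,0],[20,0,0,20,0,0,0]]}}

```text
time_s: 8.02
tcp_pos: [0.3718, 0.3255, 0.2264]
tcp_rot: [0.456, 2.586, -0.122]
ft_force: [0.9, -0.6, -1.8]
width: 0.0348
grasp_force: 70.1
```

Run:
```python
from h import *
go([.5475,-.060,.2],[0,0,-1],[.014,1,0])
```

```text
t 8.03 shift [ 175.7 -385.5  -26.4] turn [ 5.4 29.5 18.8] q [ 0.81  0.31  2.03 -0.76  0.73  0.15] F [ 0.9 -0.6 -1.8] w 34.8 g 70.14116764068604
```

Call:
{"method": "step_arm", "body": {"deltas": [[20,17.5,-38.5,4,0.5,3,1.9],[20,17.5,-38.5,4,0.5,3,1.9],[20,17.5,-38.5,4,0.5,3,1.9],[20,17.5,-38.5,4,0.5,3,1.9],[20,17.5,-38.5,0,0.5,3,1.9],[20,17.5,-38.5,0,0.5,3,1.9],[20,17.5,-38.5,0,0.6,2.9,1.8],[20,17.5,-38.5,0,0.6,2.9,1.8],[20,17.5,-38.5,0,0.6,2.9,1.9],[20,17.5,-38.5,0,0.6,2.9,1.9],[20,0,0,0,0,0,0],[20,0,0,0,0,0,0]]}}

```text
time_s: 9.52
tcp_pos: [0.5471, -0.059, 0.2414]
tcp_rot: [-0.019, -3.141, 0.001]
ft_force: [-0.2, -0.4, -1.2]
width: 0.0348
grasp_force: 70.5
```

Run:
```python
from h import *
go([.5475,-.060,.2],[0,0,-1],[.014,1,0])
o=bot.get_obs();t=np.array(o['tcp_pos'])
for n in('scene','top'):
    p=get_image(n);W=unproj(p);P=W.reshape(-1,3);d=1e3*(P-t)
    m=(abs(d[:,0])<40)&(abs(d[:,1])<40)&(d[:,2]<0)&(d[:,2]>-110);d=d[m]
    for a in range(-110,0,8):
        k=(d[:,2]>=a)&(d[:,2]<a+8)
        if k.sum()>2:print(n,a,k.sum(),'z',d[k,2].min().round(1),'x',np.percentile(d[k,0],[5,50,95]).round(1),'y',np.percentile(d[k,1],[2,98]).round(1))
    if n=='scene':
        c=proj(p,[t])[0].astype(int);x0=max(c[0]-50,0);y0=max(c[1]-50,0)
        a=cv2.resize(p['frame'][y0:y0+100,x0:x0+100],(600,600),interpolation=cv2.INTER_CUBIC)
        cv2.imwrite('pics/held.png',cv2.cvtColor(a,cv2.COLOR_RGB2BGR))
```

```text
t 9.53 shift [  0.4  -1.  -41.4] turn [ 0.  -0.  -0.1] q [-0.23  0.39  1.74 -0.    1.01 -1.79] F [-0.2 -0.4 -1.2] w 34.8 g 70.48917174339294
scene -86 23 z -85.7 x [-4.7  2.1  4.3] y [-12.6  11. ]
scene -78 24 z -77.6 x [-3.8  0.4  5.1] y [-12.6   9.4]
scene -70 24 z -69.8 x [-5.4  0.1  1.7] y [-12.2  10.1]
scene -62 22 z -61.9 x [-3.2 -0.   1.6] y [-12.6   9.6]
scene -54 20 z -53.6 x [-5.   0.4  1.8] y [-11.6  10.4]
scene -46 25 z -45.7 x [-3.  -0.6  1.4] y [-12.5  11.4]
scene -38 22 z -37.8 x [-1.6  0.1  2.6] y [-12.6  10.3]
scene -30 16 z -29.5 x [-2.1 -0.1  2.7] y [-11.3  12.3]
scene -22 34 z -21.5 x [0.8 3.4 6. ] y [-18.4  14.2]
scene -14 31 z -13.7 x [1.3 3.9 5.7] y [-23.9  16.9]
scene -6 39 z -5.9 x [ 1.5  4.1 11.5] y [-25.7  25.8]
```

View pics/held.png

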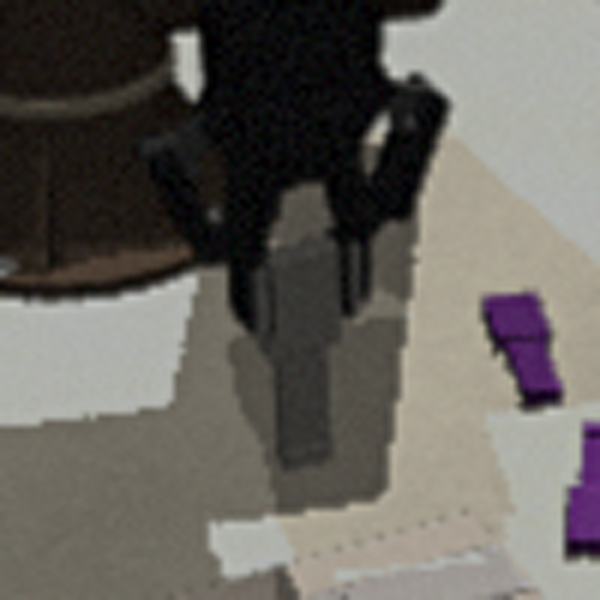

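The key is held upright. Its foot is at about (305,450) in the crop and 86 mm below the TCP, and the key sits about 3 mm to -x of the TCP. I'll correct for that and lower it into the window.

Call:
{"method": "step_arm", "body": {"deltas": [[20,3,-1,-20,0,0,0],[20,0,0,-25,0,0,0],[20,0,0,-25,0,0,0],[20,0,0,-12,0,0,0],[20,0,0,-6,0,0,0],[20,0,0,-6,0,0,0],[20,0,0,-6,0,0,0]]}}

```text
time_s: 10.5
tcp_pos: [0.5508, -0.0606, 0.1416]
tcp_rot: [0.02, 3.141, -0.003]
ft_force: [-0.1, -0.3, -1.8]
width: 0.0348
grasp_force: 70.5
```

Call:
{"method": "step_arm", "body": {"deltas": [[20,0,0,-5,0,0,0],[20,0,0,-5,0,0,0],[20,0,0,-5,0,0,0],[20,0,0,0,0,0,0]]}}

```text
time_s: 11.0
tcp_pos: [0.5505, -0.0606, 0.126]
tcp_rot: [-0.02, -3.14, 0.002]
ft_force: [-0.3, 0.3, -1.5]
width: 0.035
grasp_force: 70.5
```

Call:
{"method": "step_arm", "body": {"deltas": [[20,0,0,-4,0,0,0],[20,0,0,-3,0,0,0],[20,0,0,-2,0,0,0],[20,0,0,-1,0,0,0],[20,0,0,-1,0,0,0],[20,0,0,0,0,0,0]]}}

```text
time_s: 11.75
tcp_pos: [0.5506, -0.0607, 0.1154]
tcp_rot: [-0.02, -3.141, 0.002]
ft_force: [0.5, 0.2, -2.4]
width: 0.0352
grasp_force: 70.5
```

Call:
{"method": "step_arm", "body": {"deltas": [[20,0,0,-1,0,0,0],[20,0,0,-1,0,0,0],[20,0,0,0,0,0,0]]}}

```text
time_s: 12.12
tcp_pos: [0.5508, -0.0607, 0.1142]
tcp_rot: [0.02, 3.141, -0.003]
ft_force: [-1.7, 0.3, 8.0]
width: 0.0353
grasp_force: 71.8
```

Run:
```python
from h import *
go([.5475,-.060,.112],[0,0,-1],[.014,1,0])
```

```text
t 12.12 shift [-3.3  0.7 -2.2] turn [ 0.1  0.  -0.1] q [-0.23  0.56  1.86 -0.    0.72 -1.78] F [-1.7  0.3  8. ] w 35.3 g 71.78548693656921
```

Contact with the carriage: 10 N at TCP z = 0.114. Now sliding into the slit.

Call:
{"method": "step_arm", "body": {"deltas": [[20,0,-4,0.5,0,0,0],[20,0,-4,0,0,0,0],[20,0,-4,0,0,0,0],[20,0,-4,0,0,0,0],[20,0,-4,0,0,0,0],[20,-0.3,-4,0,0,0,0],[20,0,0,0,0,0,0]]}}

```text
time_s: 13.0
tcp_pos: [0.5506, -0.085, 0.1142]
tcp_rot: [0.02, 3.141, -0.002]
ft_force: [0.1, 2.1, 6.2]
width: 0.0348
grasp_force: 71.3
```

Call:
{"method": "step_arm", "body": {"deltas": [[20,0,-4,0,0,0,0],[20,-0.2,-4,0,0,0,0],[20,0,-4,0,0,0,0],[20,-0.2,-4,0,0,0,0],[20,0,-4,0,0,0,0],[20,0,0,0,0,0,0]]}}

```text
time_s: 13.75
tcp_pos: [0.5501, -0.1049, 0.1142]
tcp_rot: [0.02, 3.141, -0.002]
ft_force: [-0.8, 2.5, 6.0]
width: 0.0348
grasp_force: 71.4
```

Call:
{"method": "step_arm", "body": {"deltas": [[20,0,-4,-0.3,0,0,0],[20,-0.2,-4,0,0,0,0],[20,0,0,0,0,0,0]]}}

```text
time_s: 14.12
tcp_pos: [0.55, -0.1127, 0.1142]
tcp_rot: [0.021, 3.141, -0.002]
ft_force: [-0.5, 5.1, 8.4]
width: 0.0353
grasp_force: 71.8
```

Call:
{"method": "step_arm", "body": {"deltas": [[20,0,-3,0,0,0,0],[20,-0.1,-4,0,0,0,0],[20,0,0,0,0,0,0]]}}

```text
time_s: 14.5
tcp_pos: [0.5499, -0.1196, 0.1142]
tcp_rot: [0.021, 3.141, -0.002]
ft_force: [0.4, 4.1, 9.1]
width: 0.035
grasp_force: 71.8
```

Call:
{"method": "step_arm", "body": {"deltas": [[20,0,-3,0,0,0,0],[20,-0.1,-4,0,0,0,0],[20,0,0,0,0,0,0]]}}

```text
time_s: 14.88
tcp_pos: [0.5498, -0.1266, 0.1142]
tcp_rot: [0.02, 3.141, -0.002]
ft_force: [-0.4, 4.8, 9.5]
width: 0.0353
grasp_force: 71.8
```

Call:
{"method": "step_arm", "body": {"deltas": [[20,0,-3,0,0,0,0],[20,-0.1,-4,0,0,0,0],[20,0,0,0,0,0,0]]}}

```text
time_s: 15.25
tcp_pos: [0.5497, -0.1336, 0.1142]
tcp_rot: [0.021, 3.141, -0.002]
ft_force: [0.2, 5.0, 8.7]
width: 0.0352
grasp_force: 71.8
```

Call:
{"method": "step_arm", "body": {"deltas": [[20,0,-3,0,0,0,0],[20,-0.1,-4,0,0,0,0],[20,0,0,0,0,0,0]]}}

```text
time_s: 15.62
tcp_pos: [0.5496, -0.1406, 0.1142]
tcp_rot: [0.021, 3.141, -0.002]
ft_force: [-0.1, 4.7, 8.5]
width: 0.0354
grasp_force: 71.8
```

Call:
{"method": "step_arm", "body": {"deltas": [[20,0,-3,0,0,0,0],[20,-0.1,-4,0,0,0,0],[20,0,0,0,0,0,0]]}}

```text
time_s: 16.0
tcp_pos: [0.5495, -0.1476, 0.1142]
tcp_rot: [0.021, 3.141, -0.002]
ft_force: [-0.1, 4.6, 9.7]
width: 0.0352
grasp_force: 71.8
```

Call:
{"method": "step_arm", "body": {"deltas": [[20,0,-3,0,0,0,0],[20,-0.1,-4,0,0,0,0],[20,0,0,0,0,0,0]]}}

```text
time_s: 16.38
tcp_pos: [0.5494, -0.1546, 0.1142]
tcp_rot: [0.02, 3.141, -0.002]
ft_force: [-0.8, 5.3, 9.2]
width: 0.0351
grasp_force: 71.8
```

Call:
{"method": "step_arm", "body": {"deltas": [[20,0,-3,0,0,0,0],[20,-0.1,-4,0,0,0,0],[20,0,0,0,0,0,0]]}}

```text
time_s: 16.75
tcp_pos: [0.5492, -0.1616, 0.1142]
tcp_rot: [0.02, 3.141, -0.002]
ft_force: [-0.9, 4.7, 8.7]
width: 0.0356
grasp_force: 71.8
```

Call:
{"method": "step_arm", "body": {"deltas": [[20,0,-3,0,0,0,0],[20,-0.1,-4,0,0,0,0],[20,0,0,0,0,0,0]]}}

```text
time_s: 17.12
tcp_pos: [0.5491, -0.1686, 0.1142]
tcp_rot: [0.021, 3.141, -0.002]
ft_force: [0.7, 6.1, 9.4]
width: 0.0351
grasp_force: 71.8
```

Call:
{"method": "step_arm", "body": {"deltas": [[20,0,-3,0,0,0,0],[20,-0.1,-4,0,0,0,0],[20,0,0,0,0,0,0]]}}

```text
time_s: 17.5
tcp_pos: [0.549, -0.1756, 0.1142]
tcp_rot: [0.02, 3.141, -0.002]
ft_force: [0.9, 4.6, 9.6]
width: 0.035
grasp_force: 71.8
```

Call:
{"method": "step_arm", "body": {"deltas": [[20,0,-3,0,0,0,0],[20,-0.1,-4,0,0,0,0],[20,0,0,0,0,0,0]]}}

```text
time_s: 17.88
tcp_pos: [0.5489, -0.1826, 0.1142]
tcp_rot: [0.021, 3.141, -0.002]
ft_force: [-0.1, 5.3, 8.5]
width: 0.0353
grasp_force: 71.8
```

Call:
{"method": "step_arm", "body": {"deltas": [[20,0,-3,0,0,0,0],[20,-0.1,-4,0,0,0,0],[20,0,0,0,0,0,0]]}}

```text
time_s: 18.25
tcp_pos: [0.5488, -0.1896, 0.1142]
tcp_rot: [0.021, 3.141, -0.002]
ft_force: [0.1, 5.9, 8.5]
width: 0.0349
grasp_force: 71.8
```

Call:
{"method": "step_arm", "body": {"deltas": [[20,0,-3,0,0,0,0],[20,-0.1,-4,0,0,0,0],[20,0,0,0,0,0,0]]}}

```text
time_s: 18.62
tcp_pos: [0.5486, -0.197, 0.1138]
tcp_rot: [-0.02, -3.141, 0.003]
ft_force: [-0.3, 1.2, 5.3]
width: 0.035
grasp_force: 71.2
```

Height and force both dropped a little, so the groove may have begun. I'll probe downward.

Call:
{"method": "step_arm", "body": {"deltas": [[20,0,0,-1,0,0,0],[20,0,0,0,0,0,0]]}}

```text
time_s: 18.88
tcp_pos: [0.5486, -0.1972, 0.1123]
tcp_rot: [-0.019, -3.141, 0.004]
ft_force: [0.3, -4.0, -0.7]
width: 0.0351
grasp_force: 70.6
```

It's in. Lowering to the bottom.

Call:
{"method": "step_arm", "body": {"deltas": [[20,0,0,-2,0,0,0],[20,0,0,-2,0,0,0],[20,0,0,0,0,0,0]]}}

```text
time_s: 19.25
tcp_pos: [0.5486, -0.1971, 0.1084]
tcp_rot: [-0.019, -3.141, 0.004]
ft_force: [0.0, -5.8, -1.5]
width: 0.0351
grasp_force: 70.6
```

Call:
{"method": "step_arm", "body": {"deltas": [[20,0,-2,-1,0,0,0],[20,0,-1,-2,0,0,0],[20,0,0,-2,0,0,0],[20,0,0,-1,0,0,0],[20,0,0,0,0,0,0]]}}

```text
time_s: 19.88
tcp_pos: [0.5485, -0.1996, 0.1025]
tcp_rot: [-0.019, -3.141, 0.002]
ft_force: [-0.3, -0.2, -2.0]
width: 0.0349
grasp_force: 70.8
```

Call:
{"method": "step_arm", "body": {"deltas": [[20,0,0,-0.8,0,0,0],[20,0,0,-0.6,0,0,0],[20,0,0,0,0,0,0]]}}

```text
time_s: 20.25
tcp_pos: [0.5487, -0.1996, 0.1022]
tcp_rot: [0.02, 3.141, -0.003]
ft_force: [-2.0, 2.1, 8.4]
width: 0.0351
grasp_force: 72.1
```

On the groove floor (0.1022 − 0.086 = 0.016 m). Releasing and retreating upward.

Call:
{"method": "step_arm", "body": {"deltas": [[20,0,0,0.7,0,0,0],[38,0,0,0,0,0,0],[45,0,0,0,0,0,0],[60,0,0,0,0,0,0],[70,0,0,0,0,0,0],[70,0,0,5,0,0,0],[70,0,0,15,0,0,0],[70,0,0,30,0,0,0],[70,0,0,40,0,0,0],[70,0,0,40,0,0,0],[70,0,0,0,0,0,0]]}}

```text
time_s: 21.62
tcp_pos: [0.5494, -0.2, 0.236]
tcp_rot: [0.019, 3.136, -0.007]
ft_force: [0.5, -0.2, -0.7]
width: 0.0698
grasp_force: 0.0
```

Run:
```python
from h import *
p=get_image('scene');P=unproj(p).reshape(-1,3);t=np.array([.5455,-.2006,0]);d=1e3*(P-t)
m=(abs(d[:,0])<25)&(abs(d[:,1])<30)&(d[:,2]>64)&(d[:,2]<140);d=d[m]
for a in range(64,140,8):
    k=(d[:,2]>=a)&(d[:,2]<a+8)
    if k.any():print(a,k.sum(),d[k,2].max().round(1),'x',np.percentile(d[k,0],[5,50,95]).round(1),'y',np.percentile(d[k,1],[2,98]).round(1))
c=proj(p,[t+[0,0,.09]])[0].astype(int)
a=cv2.resize(p['frame'][c[1]-50:c[1]+50,c[0]-60:c[0]+60],(720,600),interpolation=cv2.INTER_CUBIC)
cv2.imwrite('pics/fin.png',cv2.cvtColor(a,cv2.COLOR_RGB2BGR))
```

```text
64 19 71.9 x [-2.7  3.4  4.7] y [-10.9  10.1]
72 14 79.7 x [2.1 4.  5.3] y [-15.  11.]
80 25 87.3 x [4.1 6.5 8.6] y [-17.   16.8]
88 33 96.0 x [3.9 6.9 9.1] y [-17.1  18.1]
96 31 103.7 x [3.7 6.7 8.3] y [-17.7  17. ]
104 29 111.5 x [-0.5  6.5  8.3] y [-17.3  15.9]
112 34 119.5 x [4.2 6.4 8.4] y [-17.5  17.1]
120 46 127.9 x [-6.   5.5  8.8] y [-17.   18.6]
128 28 130.2 x [-4.1  2.1  6.3] y [-15.9  16. ]
```

View pics/fin.png

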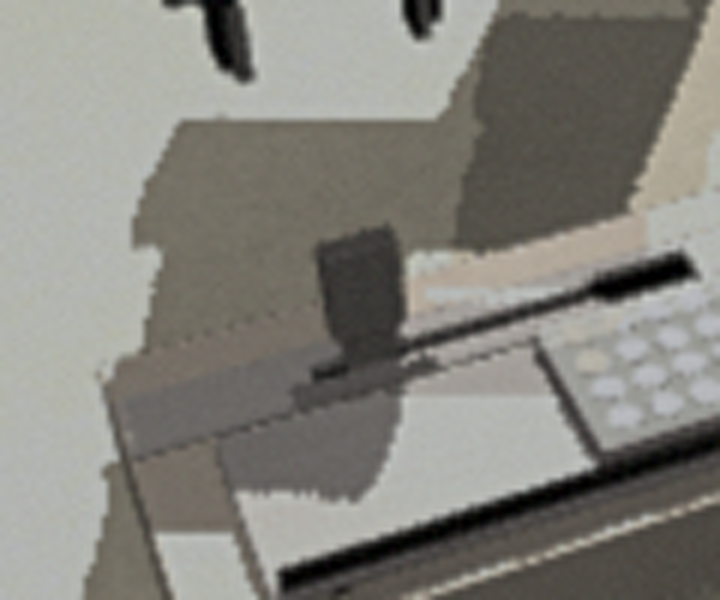

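The key stands upright in the slit at (360,290) in the crop. Its head top is at about 128 mm, which matches 112 + 16 mm, so it is fully down, and the fingers are clear of it.

```bash
python3 -c "
from station import bot
print(bot.finish_job())"
```

```text
the job is handed in; nothing more can be done
None
```

The key stands upright and let go in the carriage's groove, with its foot at about 16 mm, which is fully down. The job was handed in at about 22 s; no verdict came back, and I never moved near the wash bottle, beaker or tube rack.

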